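# Stamp a soap: carry it on the spatula to the hand press

## Task

Stamp the round soap: pick up the spatula by its handle, slide the blade under the round soap through the slot of the curing rack, carry it level on the blade to the hand press and set it down in the nest under the stamp, never touching the soap with the gripper. Draw the blade out, lay the spatula flat on the bench, then push the lever down until you feel the stamp bear firmly on the soap, hold it a moment without crushing the soap, and let the lever come back up. Leave the soap in the nest and the other soaps, the jar and the bottle where they are.

Things in the scene. Friction and masses are not known exactly. Their poses are not given: they have to be found in the camera images.
- spatula: Flat spatula lying on the bench, 208 mm long, 165 g. Origin: centre of the underside of its black handle; x points to the blade tip, z up. Handle: a bar 100 long (x -50 to +50), 20 wide, 16 high. Steel blade: 32 wide, 2 thick, straight on from the handle at half its height, square end at x = +158. Centre of mass near x = +35. Grip it firmly (30 N or more) near the front of the handle.
- blade_spot (a point): Point on the upper face of the blade where the soap's centre is well carried: 125 mm ahead of the spatula's origin, 9 mm above it, and 33 mm short of the blade end.
- rack: Fixed wooden curing rack, 120 deep (x), 230 wide (y). Origin: on the bench under its centre; x points away from its front edge. Four slats along x, 26 wide, 18 thick, tops 80 mm above the bench, leave three slots 42 wide at y = -68, 0, +68. Cross rails under them (tops at 62 mm, at x = -40, +40): a blade slides along a slot between 62 and 80 mm up. One soap lies over each slot.
- round_soap: The soap to be stamped: the only round one, a cream-coloured puck 60 mm in diameter and 20 thick, 50 to 75 g. Origin: centre of its underside, z up. It lies centred across one of the rack's three slots, on the slats either side.
- bar_a: Oblong soap bar, 80 x 54 x 20 mm, lying on the rack. Origin: centre of its underside. Leave it.
- bar_b: Another oblong soap bar, the same. Leave it.
- press: Fixed cream-painted hand soap press, base 120 (x) by 200 (y) mm. Origin: on the bench under the centre of its nest. The column stands at y = 97 to 139 mm; the throat is open towards -x (the robot), +x and -y. Head over the nest: within 26 mm either side of the y axis, underside 148 mm above the bench, its top with the lever's cheeks at 230.
- nest (a point): Centre of the seat, 62 mm above the bench, axes as the press: the soap's underside belongs here. Two flat blocks 80 long (x) either side of an open slot 42 wide, 24 deep along x: the blade brings the soap in over them, sinks into the slot and is drawn out towards -x. A tapered lip, 8 mm high, 67 across at the seat and about 73 at its top, centres the soap as it comes down.
- lever_pivot (a point): Axis of the lever, parallel to the press's x, on top of the press, 215 mm above the bench and 85 mm from the nest's centre towards the column.
- lever_ball (a point): Centre of the black ball, 36 mm in diameter, on the end of the lever, 215 mm from the pivot. With the lever up it stands 303 mm above the bench and 111 mm from the nest's centre towards the press's -y; the lever swings in the press's y-z plane.
- press_lever (a joint): Lever angle (rad): 0 = fully up (0.42 above level), held there by a spring; grows as the ball is pushed down, to 0.56 at most. Lowers the stamp 85 mm per rad. Moving it takes 3 to 5 N at the ball; each newton more puts about 2.5 N on the soap. A good stamp takes 20 N or more on the soap for about half a second; 120 N crushes it. Let go, it springs back up.
- press_ram: Square steel ram with a flat brass stamp, 50 mm across, on its lower end. Origin: top of the ram, 254 mm above the bench with the lever up. The stamp is screwed in to a depth that differs and is not measured: its lower face is 106 to 116 mm above the bench with the lever up, so it meets the soap at a lever angle between 0.28 and 0.40. Feel for it.
- cream_jar: Closed white cream jar, 64 mm in diameter, 55 tall, standing on the bench. Origin: centre of its underside. Leave it.
- oil_bottle: Closed brown bottle, 48 mm in diameter, 100 tall, standing on the bench. Origin: centre of its underside. Leave it.
Things that resemble listed ones, but are neither listed nor needed, are in the scene too. What is shaped like the spatula but pink, red or turquoise is not meant.

How it is judged:
By the outcome, as a careful person would: the job done as asked, in the order asked, and still so for the second after the job is handed in, with the robot touching nothing.
It also fails if it takes over 72 s, if anything falls off the work surface, if the arm or the gripper's body presses on something with over 40 N, if the wrist force passes 120 N, or if a joint passes its speed limit or range.

## Robot

A 7-joint arm with a two-finger parallel gripper is mounted at the origin on the work surface. World frame = base frame: x ahead of the robot, y to its left, z up, the work surface at z = 0. Lengths are in m, angles in rad, forces in N, time in s.
With the tool pointing down it reaches from about 0.35 to 0.9 m from the base axis. Payload 7.2 kg.
Tool frame: the origin (TCP) lies at the very end of the fingers, on their centre line; the grasp point (between the pads) lies 19 mm behind it; x points along the fingers, y is the direction in which the jaws open and shut, and the axes are right-handed (so a half turn about x gives the same grasp; the last joint's range is limited). The gripper opens to 85 mm and grips with 20 to 120 N. Pads are 22 mm wide; open, the fingers measure 114 mm over their backs; the gripper's body (76 mm by 85 mm) begins 54 mm behind the grasp point. The pads swing forward as they close: fully open they stand 13 mm farther back than shut.
Start: joints at [1.035, 0.411, -0.013, 1.596, 0.006, 1.134, -0.082], TCP at [0.282, -0.558, 0.231] pointing down, gripper open.
Joint ranges: [-2.95, 2.95], [-0.29, 1.99], [-1.47, 1.44], [0.14, 2.54], [-1.03, 4.17], [0.13, 1.85], [-2.86, 2.86]. Speed limits (rad/s): [2.39, 2.39, 3.01, 3.01, 3.14, 3.14, 3.14].

## Interface

Orientations are given as a unit quaternion [w, x, y, z].
In Python, from cell import sensors, optics, job_done gives the robot as it stands.
- The arm moves only by the tool step_arm, never from a script. Its argument "rows" is a list of rows, each a list of 5 numbers: the opening in per cent of the stroke, from 0 (shut) to 100 (fully open), then the shift along the tool's x, y, z in mm, then the turn about the tool's x in degrees. In form: [[gripper, tx, ty, tz, roll], ...]. A call has 1 to 20 rows; each row shifts and turns the pose as measured when the row begins, along the tool's axes as they then stand; what a row does not reach is not made up. A row lasts 1/12 s, in which the tool goes at most 41.7 mm and 7.16 degrees, less where a joint would pass 70% of its speed; a pose out of reach is approached as far as the arm can. A call with a gripper value outside its range is refused whole. The fingers move at their own pace and stop on an object; the grip force is fixed at half the most. Time passes only in rows, so rows that do not move let the fingers close. It gives the time, the measured TCP pose, the force and the opening at its end, in the units of the state.
- sensors.get_obs(): the state, without advancing time (a new reading comes with each control period).
- optics.get_image(name): name is "scene" or "top" or "wrist"; returns a dict with "color" (400x640x3 uint8, red, green, blue), "z_map" (400x640 float32, m along the optical axis (not along the pixel's ray), 0 where there is no reading), "fx", "fy", "cx", "cy" (pixels), "R" (3x3) and "t" (3): a world point X has camera coordinates R X + t; the wrist camera has in their place "hand_eye" (4x4, takes a point from camera to tool coordinates, whose origin is the TCP and whose axes are the tool frame's). Camera axes: x right, y down, z forward; pixel columns grow to the right and rows downward; lengths in m; the calibration is good to about 2 mm. A picture is of the moment at which its call begins: read the wrist's pose just before it.
- job_done(): hands the job in, once; it reports no verdict.
Trained networks look in a picture, given as the dict that the camera call returned (one of the last four; its "shot" number tells which), for a name from the list of things; names that differ only in an ending like _2 or _b are one class to them, and where a whole thing is asked for, a point or a joint stands for the part that bears it (a point fixed in the world has none). Each returns a list of dicts, best first, with "confidence" (0 to 1); they miss things now and then, are a little off and sometimes report something else, mostly with a low value. They report only what shows in the picture. A call takes as long as a camera call. They do not tell look-alikes from the thing itself.
- optics.search_frame(picture, target): "extent" ([centre column, centre row, width, height] in pixels, round what is visible of it).
- optics.mark_of(picture, target): "centre" ([column, row] in pixels: a listed point, or the origin of a listed thing).
The state is a dict: "clock": time; "joints": joint angles; "joint_vel": joint speeds; "tau": joint torques, N m; "ee_pos": TCP position; "ee_rot": TCP orientation; "force": force on the tool from outside, world axes, zero at the start; "ft_torque": the same for the moment, N m; "finger_gap": finger opening in m.
Only numpy, scipy, OpenCV 4.12 (cv2) and the standard library are available. Lean on these libraries where they do the work, as an engineer would, in place of code of your own. Each camera call takes 0.05 s, during which the arm holds its last target. There are 200 camera calls.

## Working session

There is one attempt and no reset: what is moved stays moved. The work goes in short steps, Python scripts to look and compute and a tool call to move; the robot and the scene stay as the last step left them, time stands still between calls to the robot, and variables do not carry over. Pictures are saved under pics/ and viewed, about 8 in all and at most 12, crops included, and the job is handed in when it is done.

Besides the shell and the picture viewer there is one more tool, called after ">>>" as name(argument=value, ...) on one line, values as JSON. step_arm: Moves the arm, as the interface text tells. Its arguments: {"type":"object","properties":{"rows":{"type":"array"}},"required":["rows"]}

```bash
mkdir -p pics
cat > h.py <<'E'
import numpy as np, cv2
from cell import sensors, optics, job_done
from scipy.spatial.transform import Rotation as Rn
def tool():
    o=sensors.get_obs(); q=o["ee_rot"]; T=np.eye(4)
    T[:3,:3]=Rn.from_quat([q[1],q[2],q[3],q[0]]).as_matrix(); T[:3,3]=o["ee_pos"]; return T
def cam(name):
    T=tool(); p=optics.get_image(name)
    if "hand_eye" in p: M=T@np.array(p["hand_eye"])
    else:
        M=np.eye(4); R=np.array(p["R"]); M[:3,:3]=R.T; M[:3,3]=-R.T@np.array(p["t"])
    p["M"]=M; return p
def cloud(p):
    v,u=np.mgrid[:400,:640]; z=p["z_map"]
    X=np.stack([(u-p["cx"])/p["fx"]*z,(v-p["cy"])/p["fy"]*z,z],-1)
    return X@p["M"][:3,:3].T+p["M"][:3,3]
def ray(p,uv,h):
    d=p["M"][:3,:3]@np.array([(uv[0]-p["cx"])/p["fx"],(uv[1]-p["cy"])/p["fy"],1]); o=p["M"][:3,3]
    return o+d*(h-o[2])/d[2]
def save(p,n,box=None,s=1):
    c=p["color"][...,::-1]
    if box: c=c[box[1]:box[3],box[0]:box[2]]
    cv2.imwrite("pics/"+n,cv2.resize(c,None,fx=s,fy=s,interpolation=cv2.INTER_CUBIC))
E
python3 - <<'E'
from h import *
o=sensors.get_obs(); print({k:np.round(v,3).tolist() for k,v in o.items()})
a=[cam("top"),cam("scene")]
cv2.imwrite("pics/a.png",np.vstack([cv2.resize(p["color"][...,::-1],(480,300)) for p in a]))
save(a[0],"top.png",s=1.25)
hs={"spatula":.008,"blade_spot":.009,"rack":0,"round_soap":.08,"press":0,"nest":.062,"lever_ball":.303,"lever_pivot":.215,"cream_jar":0,"oil_bottle":0,"bar_a":.08}
for p in a:
    print(p["M"][:3,3])
    for k,h in hs.items():
        for r in optics.mark_of(p,k)[:3]: print(k,np.round(r["centre"],0),round(r["confidence"],2),ray(p,r["centre"],h).round(3))
E
```

```text
{'clock': 0.0, 'joints': [1.035, 0.412, -0.013, 1.597, 0.006, 1.134, -0.082], 'joint_vel': [-0.0, -0.001, -0.0, 0.001, -0.001, -0.002, 0.001], 'tau': [0.0, -60.063, 0.682, -29.942, 0.014, 0.011, 0.0], 'ee_pos': [0.282, -0.557, 0.23], 'ee_rot': [-0.163, -0.688, -0.164, 0.688], 'force': [0.417, -0.11, 0.428], 'ft_torque': [-0.022, 0.01, 0.026], 'finger_gap': 0.085}
[ 0.44579684 -0.01127648  1.40418436]
spatula [242. 114.] 0.87 [0.828 0.243 0.008]
spatula [385. 274.] 0.8 [ 0.367 -0.173  0.008]
spatula [420. 152.] 0.77 [ 0.716 -0.277  0.008]
blade_spot [337. 198.] 0.95 [ 0.581 -0.036  0.009]
blade_spot [446. 117.] 0.93 [ 0.821 -0.353  0.009]
blade_spot [282. 124.] 0.84 [0.797 0.125 0.009]
rack [417. 209.] 0.77 [ 0.551 -0.267  0.   ]
round_soap [419. 212.] 0.89 [ 0.539 -0.259  0.08 ]
round_soap [400. 197.] 0.49 [ 0.578 -0.206  0.08 ]
press [249. 195.] 0.95 [0.59  0.217 0.   ]
nest [243. 194.] 0.84 [0.585 0.224 0.062]
lever_ball [271. 155.] 0.97 [0.651 0.12  0.303]
lever_pivot [201. 205.] 0.76 [0.543 0.299 0.215]
cream_jar [346. 130.] 0.94 [ 0.783 -0.06   0.   ]
oil_bottle [318. 122.] 0.52
[... 409 characters left out ...]
54.] 0.59 [ 0.565 -0.033  0.009]
rack [244. 280.] 0.71 [ 0.555 -0.27   0.   ]
round_soap [242. 262.] 0.69 [ 0.544 -0.261  0.08 ]
press [392. 231.] 0.93 [0.583 0.229 0.   ]
nest [392. 222.] 0.62 [0.589 0.219 0.062]
lever_ball [385. 197.] 0.79 [0.655 0.125 0.303]
lever_pivot [412. 174.] 0.79 [0.547 0.289 0.215]
lever_pivot [364. 311.] 0.46 [ 0.872 -0.043  0.215]
lever_pivot [312. 226.] 0.27 [ 0.599 -0.058  0.215]
cream_jar [334. 324.] 0.6 [ 0.792 -0.081  0.   ]
oil_bottle [246. 262.] 0.63 [ 0.497 -0.247  0.   ]
oil_bottle [365. 312.] 0.54 [0.797 0.017 0.   ]
bar_a [263. 268.] 0.94 [ 0.586 -0.209  0.08 ]
bar_a [218. 261.] 0.69 [ 0.509 -0.323  0.08 ]
bar_a [245. 279.] 0.69 [ 0.598 -0.267  0.08 ]
```

View pics/top.png

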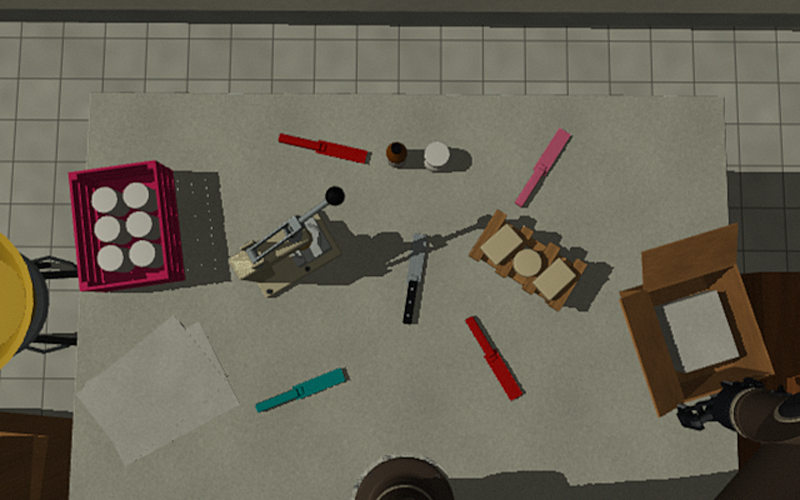

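Run:
```python
from h import *
p=cam("top"); X=cloud(p); w=cam("wrist"); print(np.round(w["hand_eye"],3).tolist(), w["fx"], p["fx"]); print(tool().round(3))
# spatula: handle dark, px in original ~ (330,241); blade ~(334,205)
for uv in [(329,256),(331,241),(332,226),(335,195),(337,190)]: print(uv,ray(p,uv,.012).round(3), X[uv[1],uv[0]].round(3))
def rect(m):
    r=cv2.minAreaRect((X[m][:,:2]*1000).astype(np.float32)); return [np.round(x,1) for x in r],m.sum()
Z=X[...,2];x=X[...,0];y=X[...,1]
m=(Z>.07)&(Z<.088)&(x>.42)&(x<.68)&(y<-.13)&(y>-.42); print("slats",rect(m))
m=(Z>.092)&(Z<.11)&(x>.42)&(x<.68)&(y<-.13)&(y>-.42)
n,l,s,c=cv2.connectedComponentsWithStats(m.astype(np.uint8))
for i in range(1,n):
    if s[i,4]>20: print("soap",s[i],rect(l==i))
for nm in ("top","scene"):
    q=cam(nm)
    for k in ("spatula","blade_spot"): print(nm,k,[(np.round(r["centre"]),round(r["confidence"],2),ray(q,r["centre"],.005).round(3)) for r in optics.mark_of(q,k)])
```

```text
[[-0.0, -0.322, 0.947, -0.142], [1.0, 0.0, 0.0, 0.001], [-0.0, 0.947, 0.322, -0.083], [0.0, 0.0, 0.0, 1.0]] 285.08385683255773 488.59060619395325
[[ 0.     0.451 -0.893  0.282]
 [ 0.    -0.893 -0.451 -0.558]
 [-1.    -0.    -0.     0.231]
 [ 0.     0.     0.     1.   ]]
(329, 256) [ 0.416 -0.014  0.012] [ 0.416 -0.014  0.013]
(331, 241) [ 0.459 -0.02   0.012] [ 0.459 -0.02   0.016]
(332, 226) [ 0.501 -0.022  0.012] [ 0.501 -0.022  0.011]
(335, 195) [ 0.59  -0.031  0.012] [ 0.591 -0.031  0.006]
(337, 190) [ 0.605 -0.036  0.012] [ 0.605 -0.036  0.011]
slats ([array([ 551.7, -267.4]), array([230. , 120.9]), np.float64(58.2)], np.int64(1350))
soap [385 179  34  33 591] ([array([ 583.8, -208. ]), array([53.8, 81.1]), np.float64(41.5)], np.int64(591))
soap [411 199  23  22 392] ([array([ 543.4, -262.3]), array([56.3, 58.8]), np.float64(0.1)], np.int64(392))
soap [427 206  34  34 605] ([array([ 509.7, -320.4]), array([54., 81.]), np.float64(43.2)], np.int64(605))
top spatula [(array([326., 242.]), 0.92, array([ 0.456, -0.006,  0.005])), (array([383., 271.]), 0.8, array([ 0.375, -0.167,  0.0
[... 326 characters left out ...]
 (array([335., 200.]), 0.67, array([ 0.575, -0.031,  0.005])), (array([282., 124.]), 0.58, array([0.797, 0.125, 0.005])), (array([411., 307.]), 0.56, array([ 0.274, -0.246,  0.005]))]
scene spatula [(array([313., 226.]), 0.96, array([ 0.46 , -0.003,  0.005])), (array([256., 329.]), 0.9, array([ 0.718, -0.283,  0.005])), (array([437., 289.]), 0.9, array([0.823, 0.242, 0.005])), (array([258., 228.]), 0.89, array([ 0.392, -0.17 ,  0.005])), (array([358., 156.]), 0.7, array([0.225, 0.29 , 0.005]))]
scene blade_spot [(array([336., 174.]), 0.81, array([0.276, 0.172, 0.005])), (array([231., 210.]), 0.72, array([ 0.28 , -0.232,  0.005])), (array([247., 377.]), 0.62, array([ 0.83 , -0.345,  0.005]))]
```

>>> step_arm(rows=[[100,0,-30,-26,0],[100,0,-30,-26,0],[100,0,-30,-26,0],[100,0,-30,-26,0],[100,0,-30,-26,0],[100,0,-30,-26,0],[100,0,-30,-26,0],[100,0,-30,-26,0],[100,0,-30,-26,0],[100,0,-30,-26,0],[100,0,-30,-26,0],[100,0,-30,-26,0],[100,0,-30,-26,0],[100,0,-30,-26,0]])

```text
clock: 2.77
ee_pos: [0.4205, -0.006, 0.2297]
ee_rot: [0.162, 0.69, 0.154, -0.688]
force: [0.8, -0.1, -0.4]
finger_gap: 0.0855
```

>>> step_arm(rows=[[100,0,0,0,-7.1],[100,0,0,0,-7.1],[100,0,0,0,-7.1],[100,0,0,0,-7.1],[100,0,0,0,-7.1],[100,0,0,0,-7.1],[100,0,0,0,-7.1],[100,0,0,0,-7.1],[100,0,0,0,-7.1],[100,0,0,0,-7.1],[100,0,0,0,-7.1],[100,0,0,0,-7.1],[100,0,0,0,-7.1],[100,0,0,0,-7.1],[100,0,0,0,-7.1],[100,0,0,0,-7.1],[100,0,0,0,-7.1],[100,0,0,0,-7.1],[100,0,0,0,-7.1],[100,0,0,0,-7.1]])

```text
clock: 4.43
ee_pos: [0.4235, 0.0069, 0.2339]
ee_rot: [0.71, 0.065, 0.698, -0.07]
force: [-0.9, -0.0, 0.6]
finger_gap: 0.0854
```

```bash
cat >> h.py <<'E'
def toolshift(P,T=None):  # world point -> tool shift mm
    T=tool() if T is None else T
    return (T[:3,:3].T@(np.array(P)-T[:3,3])*1000).round(1)
def yaw(): 
    z=tool()[:3,2]; return np.degrees(np.arctan2(z[1],z[0]))
E
python3 - <<'E'
from h import *
print(tool().round(3),yaw())
p=cam("wrist"); save(p,"w1.png",s=1.2); X=cloud(p); Z=X[...,2]
g=p["color"].max(-1)
print([ (np.round(r["centre"]),round(r["confidence"],2),ray(p,r["centre"],h).round(4)) for k,h in (("spatula",0.0),("blade_spot",.009)) for r in optics.mark_of(p,k)])
m=(Z>.013)&(Z<.022)&(X[...,0]>.38)&(X[...,0]<.55)&(abs(X[...,1])<.08)
n,l,s,c=cv2.connectedComponentsWithStats(m.astype(np.uint8))
for i in range(1,n):
    if s[i,4]>100: print(s[i],cv2.minAreaRect((X[l==i][:,:2]*1000).astype(np.float32)),np.median(Z[l==i]))
E
```

```text
[[ 0.016  0.189  0.982  0.423]
 [-0.009  0.982 -0.189  0.007]
 [-1.    -0.005  0.018  0.234]
 [ 0.     0.     0.     1.   ]] -10.880408034764654
[(array([312., 192.]), 0.6, array([ 0.4564, -0.0123,  0.    ])), (array([189., 159.]), 0.58, array([ 0.3811, -0.1641,  0.    ])), (array([316., 274.]), 0.86, array([ 0.5812, -0.0309,  0.009 ])), (array([445.,  20.]), 0.59, array([0.2858, 0.1722, 0.009 ]))]
[ 304  160   18   71 1026] ((458.4488830566406, -10.88377571105957), (19.886634826660156, 98.82654571533203), 81.48751831054688) 0.015537991091353509
```

View pics/w1.png

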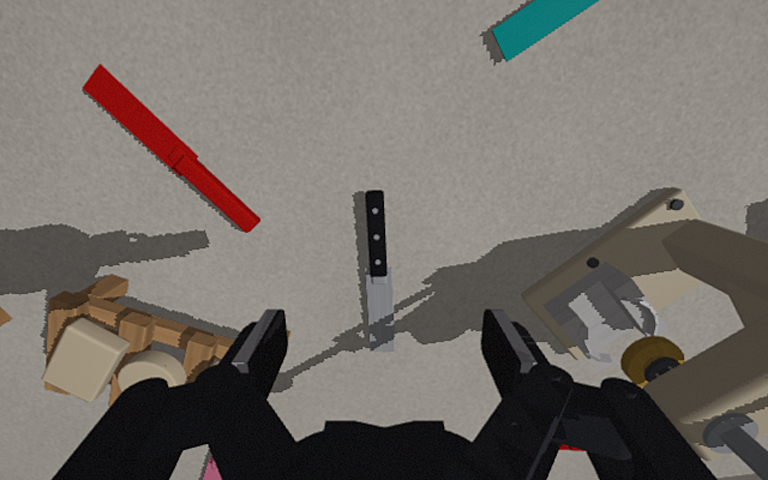

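>>> step_arm(rows=[[100,20,-1,8,-2.4],[100,22,-1,8,0],[100,22,-1,8,0],[100,22,-1,8,0],[100,22,-1,8,0],[100,22,-1,8,0],[100,22,-1,8,0],[100,20,-1,8,0],[100,0,0,0,0],[100,0,0,0,0]])

```text
clock: 5.42
ee_pos: [0.4939, -0.0154, 0.0582]
ee_rot: [0.712, 0.07, 0.695, -0.076]
force: [0.1, 0.4, -0.5]
finger_gap: 0.0852
```

Run:
```python
from h import *
print(tool().round(4),yaw(),toolshift([.492,-.016,.002]))
```

```text
[[ 0.0229  0.2057  0.9784  0.4939]
 [-0.0109  0.9786 -0.2055 -0.0154]
 [-0.9997 -0.006   0.0247  0.0582]
 [ 0.      0.      0.      1.    ]] -11.860494550531694 [56.1 -0.6 -3.2]
```

>>> step_arm(rows=[[100,0,0,-3,-3.4],[100,0,0,0,0],[100,15,0,0,0],[100,15,0,0,0],[100,15,0,0,0],[100,8,0,0,0],[100,0,0,0,0],[100,0,0,0,0]])

```text
clock: 6.08
ee_pos: [0.4959, -0.0149, 0.0129]
ee_rot: [0.717, 0.056, 0.692, -0.063]
force: [0.2, 0.7, -0.8]
finger_gap: 0.0855
```

Run:
```python
from h import *
print(tool().round(4),yaw(),toolshift([.492,-.016,.002]))
```

```text
[[ 0.0348  0.1669  0.9854  0.4959]
 [-0.0128  0.986  -0.1665 -0.0149]
 [-0.9993 -0.0069  0.0364  0.0129]
 [ 0.      0.      0.      1.    ]] -9.593410706685564 [10.8 -1.7 -4.1]
```

>>> step_arm(rows=[[100,0,0,0,0],[100,0,0,0,0],[100,0,0,0,0],[100,0,0,0,0],[100,0,0,0,0],[100,0,0,0,0]])

```text
clock: 6.58
ee_pos: [0.498, -0.0149, 0.0168]
ee_rot: [0.719, 0.057, 0.69, -0.064]
force: [0.4, 0.1, -1.1]
finger_gap: 0.0852
```

Run:
```python
from h import *
print(tool().round(4),yaw(),toolshift([.492,-.016,.002]),sensors.get_obs()['joints'])
```

```text
[[ 0.0402  0.1695  0.9847  0.498 ]
 [-0.0135  0.9855 -0.1691 -0.0149]
 [-0.9991 -0.0065  0.0419  0.0168]
 [ 0.      0.      0.      1.    ]] -9.746143380426458 [14.6 -2.  -6.3] [ 0.29371083  0.53344505 -0.46673585  2.09188904  0.46908333  0.5757341
  0.89235226]
```

>>> step_arm(rows=[[100,9,-1,-3.5,-1.2],[60,8,-1,-3,0],[20,1,0,0,0],[0,0.8,0,0,0],[0,0.8,0,0,0],[0,0.7,0,0,0],[0,0.7,0,0,0]])

```text
clock: 7.17
ee_pos: [0.4979, -0.0111, 0.0005]
ee_rot: [0.724, 0.048, 0.686, -0.053]
force: [-1.4, 0.1, -0.7]
finger_gap: 0.026
```

Run:
```python
from h import *
print(tool().round(4),yaw(),toolshift([.492,-.016,.002]),sensors.get_obs()['joint_vel'].round(3) if hasattr(sensors.get_obs()['joint_vel'],'round') else 0)
```

```text
[[ 5.430e-02  1.425e-01  9.883e-01  4.979e-01]
 [-1.070e-02  9.898e-01 -1.422e-01 -1.110e-02]
 [-9.985e-01 -2.900e-03  5.520e-02  5.000e-04]
 [ 0.000e+00  0.000e+00  0.000e+00  1.000e+00]] -8.186114428315747 [-1.8 -5.7 -5. ] [-0.019 -0.008  0.008 -0.007  0.01  -0.01  -0.012]
```

>>> step_arm(rows=[[0,-0.5,-1.5,-1,0],[0,0,-1,0,0],[0,0,0,0,0]])

```text
clock: 7.42
ee_pos: [0.496, -0.0133, 0.0007]
ee_rot: [0.724, 0.048, 0.686, -0.053]
force: [-0.3, 0.9, -1.6]
finger_gap: 0.0256
```

Run:
```python
from h import *
T=tool();print(T.round(4),yaw(),sensors.get_obs()['finger_gap'],sensors.get_obs()['force'])
p=cam("wrist"); save(p,"w2.png",s=1.2)
```

```text
[[ 5.370e-02  1.417e-01  9.884e-01  4.960e-01]
 [-1.070e-02  9.899e-01 -1.414e-01 -1.330e-02]
 [-9.985e-01 -3.000e-03  5.470e-02  7.000e-04]
 [ 0.000e+00  0.000e+00  0.000e+00  1.000e+00]] -8.138404311538782 0.02556633370907797 [-0.30780497  0.9340671  -1.59413338]
```

View pics/w2.png

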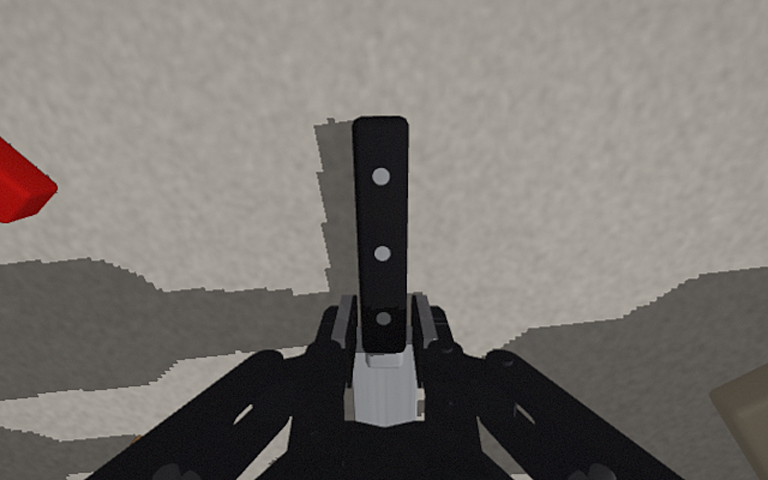

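Run:
```python
from h import *
p=cam("wrist"); T=tool(); X=cloud(p); L=(X-T[:3,3])@T[:3,:3]*1000
for r in (180,230,250,258,270,280,290,300,310,320,330,340):
    print(r,[(c,*L[r,c].round(0).astype(int)) for c in (285,291,295,300,305,318,332,338,342,346,350)])
```

```text
180 [(285, np.int64(-1), np.int64(-19), np.int64(-46)), (291, np.int64(-2), np.int64(-15), np.int64(-47)), (295, np.int64(-1), np.int64(-13), np.int64(-46)), (300, np.int64(-18), np.int64(-10), np.int64(-51)), (305, np.int64(-18), np.int64(-7), np.int64(-51)), (318, np.int64(-17), np.int64(-2), np.int64(-51)), (332, np.int64(-19), np.int64(5), np.int64(-51)), (338, np.int64(-16), np.int64(8), np.int64(-50)), (342, np.int64(-2), np.int64(11), np.int64(-47)), (346, np.int64(-2), np.int64(13), np.int64(-47)), (350, np.int64(-1), np.int64(15), np.int64(-46))]
230 [(285, np.int64(1), np.int64(-20), np.int64(-18)), (291, np.int64(0), np.int64(-16), np.int64(-18)), (295, np.int64(-1), np.int64(-14), np.int64(-19)), (300, np.int64(-16), np.int64(-10), np.int64(-25)), (305, np.int64(-17), np.int64(-8), np.int64(-26)), (318, np.int64(-17), np.int64(-2), np.int64(-26)), (332, np.int64(-17), np.int64(5), np.int64(-26)), (338, np.int64(-15), np.int64(8), np.int64(-25)), (342, np.int64(1), np.int64(11), np.int64(-18)), (346, np.int64(0), np.int64(14), np.int64(-18)), (350, np.int64(-1), np.int64(1
[... 4845 characters left out ...]
4(44)), (342, np.int64(-7), np.int64(12), np.int64(44)), (346, np.int64(-7), np.int64(15), np.int64(44)), (350, np.int64(4), np.int64(19), np.int64(54))]
340 [(285, np.int64(-66), np.int64(-13), np.int64(-8)), (291, np.int64(5), np.int64(-20), np.int64(63)), (295, np.int64(-5), np.int64(-16), np.int64(53)), (300, np.int64(-6), np.int64(-13), np.int64(52)), (305, np.int64(-6), np.int64(-10), np.int64(52)), (318, np.int64(-6), np.int64(-2), np.int64(52)), (332, np.int64(-6), np.int64(7), np.int64(53)), (338, np.int64(-6), np.int64(10), np.int64(52)), (342, np.int64(-5), np.int64(13), np.int64(53)), (346, np.int64(-6), np.int64(15), np.int64(52)), (350, np.int64(4), np.int64(19), np.int64(62))]
```

>>> step_arm(rows=[[50,0,0,0,0],[50,0,-1,-5,0],[30,0,-1,-6,0],[0,0,0,-1,0],[0,0.5,0,0,0],[0,0.5,0,0,0],[0,0.5,0,0,0]])

```text
clock: 8.1
ee_pos: [0.485, -0.0131, 0.0007]
ee_rot: [0.727, 0.048, 0.683, -0.052]
force: [-0.2, 0.2, 6.3]
finger_gap: 0.0183
```

Run:
```python
from h import *
T=tool();print(T.round(4),yaw(),sensors.get_obs()['finger_gap'],sensors.get_obs()['force'])
```

```text
[[ 6.040e-02  1.418e-01  9.881e-01  4.850e-01]
 [-1.030e-02  9.899e-01 -1.414e-01 -1.310e-02]
 [-9.981e-01 -1.700e-03  6.120e-02  7.000e-04]
 [ 0.000e+00  0.000e+00  0.000e+00  1.000e+00]] -8.145741087006739 0.018309933071780526 [-0.20953234  0.24854188  6.25751362]
```

>>> step_arm(rows=[[0,-20,0,0,0],[0,-20,0,-10,0],[0,-17,0,-35,0],[0,-10,0,-35,0],[0,-3,0,-20,0],[0,0,0,0,0]])

```text
clock: 8.6
ee_pos: [0.3742, 0.0016, 0.0641]
ee_rot: [0.724, 0.048, 0.686, -0.053]
force: [-0.5, -0.6, -2.2]
finger_gap: 0.0184
```

Run:
```python
from h import *
T=tool();print(T.round(4),yaw(),sensors.get_obs()['finger_gap'],sensors.get_obs()['force'])
p=cam("wrist");X=cloud(p); L=(X-T[:3,3])@T[:3,:3]*1000
save(p,"w3.png",s=1.2)
m=(abs(L[...,1])<25)&(L[...,0]>-30)&(L[...,0]<8)&(L[...,2]>-100)&(L[...,2]<70)&(X[...,2]>.03)
v,u=np.nonzero(m)
for z0 in range(-80,70,10):
    k=m&(abs(L[...,2]-z0)<3)&(abs(L[...,1])<8)
    if k.sum(): print(z0,k.sum(),np.median(L[...,0][k]).round(1),np.median(X[...,2][k]).round(4))
k=m&(L[...,2]>-75)&(L[...,2]<-20)&(L[...,0]<-10); print(cv2.minAreaRect(L[k][:,1:].astype(np.float32)), L[k][:,2].min())
```

```text
[[ 0.0544  0.1429  0.9882  0.3742]
 [-0.0112  0.9897 -0.1425  0.0016]
 [-0.9985 -0.0033  0.0554  0.0641]
 [ 0.      0.      0.      1.    ]] -8.207079139127103 0.018440280132657652 [-0.51158936 -0.59799522 -2.17229401]
-70 539 -19.0 0.0792
-60 492 -18.6 0.0793
-50 441 -17.9 0.0792
-40 410 -17.4 0.0793
-30 381 -16.8 0.0792
-20 346 -16.3 0.0792
-10 314 -15.7 0.0792
0 300 -15.1 0.0792
10 283 -14.5 0.0791
20 235 -14.0 0.0792
30 215 -9.3 0.0751
40 185 -5.8 0.0722
50 201 -5.2 0.0721
60 179 -4.6 0.072
((-1.3634672164916992, -47.488033294677734), (55.0516471862793, 20.12712287902832), 89.57295227050781) -74.992493246873
```

View pics/w3.png

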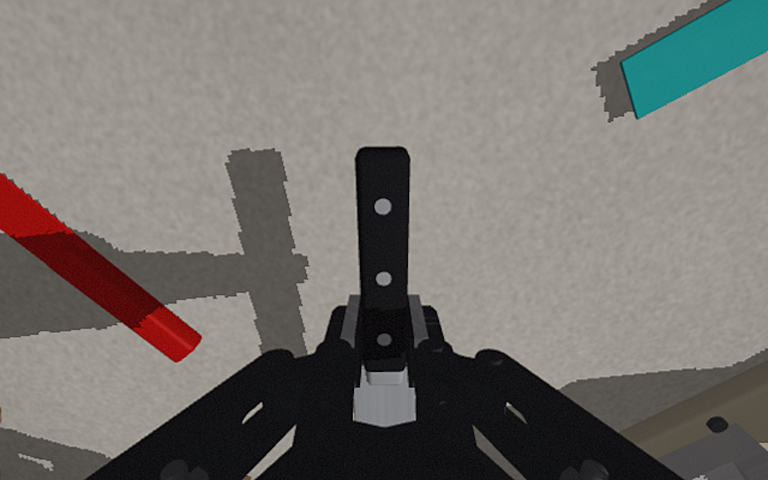

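>>> step_arm(rows=[[0,0,-31,4,4.7],[0,0,-30,7,4.7],[0,0,-30,9,4.7],[0,0,-29,12,4.7],[0,0,-28,14,4.7],[0,0,0,0,0]])

```text
clock: 9.15
ee_pos: [0.3794, -0.1603, 0.0655]
ee_rot: [0.701, 0.2, 0.657, -0.194]
force: [0.9, 0.0, -0.8]
finger_gap: 0.0182
```

Run:
```python
from h import *
T=tool();print(T.round(4),yaw(),sensors.get_obs()['finger_gap'],toolshift([.372,-.155,.064]),toolshift([.460,-.210,.064]))
p=cam("wrist");X=cloud(p); Z=X[...,2]
L=(X-T[:3,3])@T[:3,:3]*1000
for r in optics.mark_of(p,"round_soap"): print(r, ray(p,r["centre"],.08))
save(p,"w4.png",s=1.2)
m=(Z>.092)&(Z<.108)&(X[...,0]>.45); n,l,s,c=cv2.connectedComponentsWithStats(m.astype(np.uint8))
for i in range(1,n):
    if s[i,4]>100: print(s[i],cv2.minAreaRect((X[l==i][:,:2]*1000).astype(np.float32)))
for z0 in range(-70,70,20):
    k=(Z>.03)&(abs(L[...,2]-z0)<3)&(abs(L[...,1])<8)&(L[...,0]>-30)
    if k.sum(): print(z0,np.median(Z[k]).round(4))
```

```text
[[ 0.0619  0.5347  0.8427  0.3794]
 [-0.0097  0.8446 -0.5352 -0.1603]
 [-0.998   0.025   0.0575  0.0655]
 [ 0.      0.      0.      1.    ]] -32.42037030757364 0.018203107198175143 [ 1.   0.5 -9.1] [ 7.   1.1 94.5]
-70 0.0806
-50 0.0806
-30 0.0806
-10 0.0806
10 0.0807
30 0.0765
50 0.0737
```

View pics/w4.png

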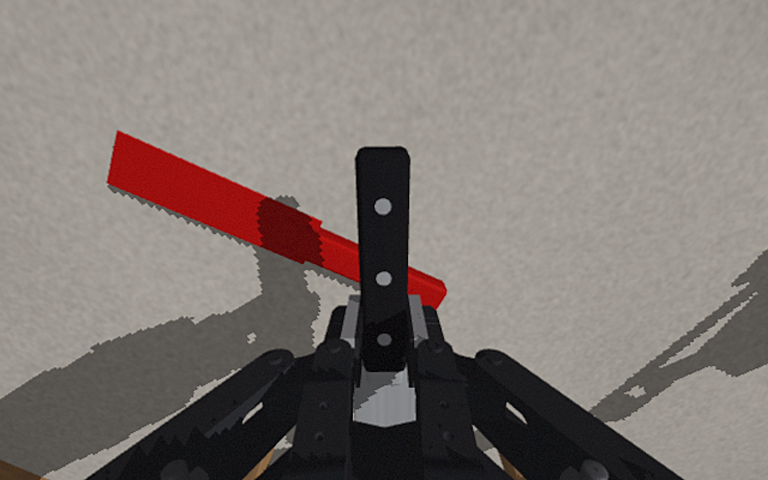

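Run:
```python
from h import *
p=cam("top"); X=cloud(p); c=np.array([.5517,-.2674]); a=np.radians(-31.8); xr=np.array([np.cos(a),np.sin(a)]); yr=np.array([-xr[1],xr[0]])
Q=(X[...,:2]-c)*1000; rx=Q@xr; ry=Q@yr; Z=X[...,2]
m=(Z>.062)&(Z<.085)&(rx>-125)&(rx<-70)&(abs(ry)<30); print("blade",m.sum(),rx[m].max(),[(lo,np.round([ry[k].min(),ry[k].max(),np.median(Z[k])],3)) for lo in (-120,-110,-100,-90,-80) for k in [m&(rx>lo)&(rx<lo+10)] if k.sum()])
m=(Z>.072)&(Z<.088)&(rx>-58)&(rx<-43)
h=np.histogram(ry[m],bins=np.arange(-120,121,6)); print(dict(zip(h[1][:-1].astype(int).tolist(),h[0].tolist())))
m=(Z>.094)&(Z<.106)&(abs(ry)<33)&(abs(rx)<60); print("soap",rx[m].min(),rx[m].max(),ry[m].min(),ry[m].max())
save(p,"t2.png",(360,150,480,270),5)
```

```text
blade 227 -72.25186994139271 [(-120, array([-12.663,  19.207,   0.073])), (-110, array([-11.804,  19.569,   0.074])), (-100, array([-12.447,  19.047,   0.073])), (-90, array([-11.835,  19.741,   0.074])), (-80, array([-11.933,  19.195,   0.073]))]
{-120: 2, -114: 12, -108: 12, -102: 12, -96: 13, -90: 6, -84: 0, -78: 1, -72: 0, -66: 0, -60: 1, -54: 1, -48: 11, -42: 12, -36: 12, -30: 12, -24: 9, -18: 0, -12: 0, -6: 0, 0: 0, 6: 0, 12: 0, 18: 7, 24: 11, 30: 12, 36: 12, 42: 11, 48: 0, 54: 0, 60: 1, 66: 2, 72: 0, 78: 0, 84: 3, 90: 12, 96: 12, 102: 11, 108: 13, 114: 1}
soap -37.98056966255783 22.47617685374051 -32.32109773299792 32.025127293125486
```

View pics/t2.png

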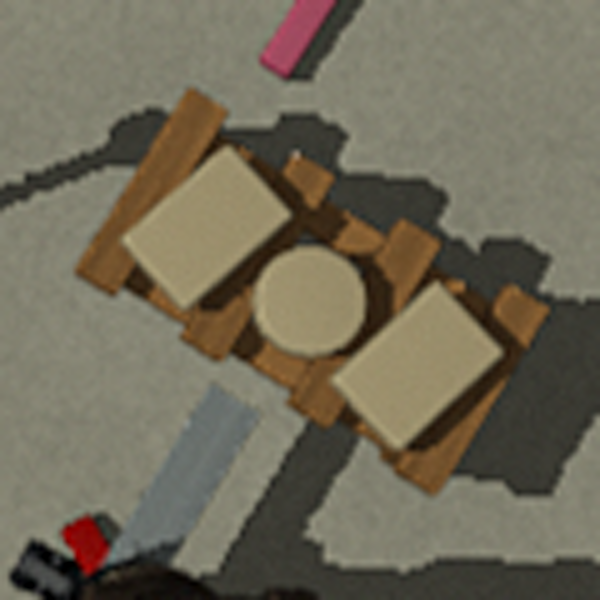

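>>> step_arm(rows=[[0,0,-3.6,0,0],[0,0,0,0,0],[0,1.5,0,16,0],[0,1.5,0,16,0],[0,1,0,8,0]])

```text
clock: 9.72
ee_pos: [0.4091, -0.1741, 0.062]
ee_rot: [0.7, 0.193, 0.662, -0.186]
force: [-3.5, -1.5, -1.4]
finger_gap: 0.0186
```

```bash
cat > chk.py <<'E'
from h import *
T=tool();o=sensors.get_obs();print(T.round(4),yaw(),o['finger_gap'],np.round(o['force'],1))
p=cam("top"); X=cloud(p); c=np.array([.5517,-.2674]); a=np.radians(-31.8); xr=np.array([np.cos(a),np.sin(a)]); yr=np.array([-xr[1],xr[0]])
Q=(X[...,:2]-c)*1000; rx=Q@xr; ry=Q@yr; Z=X[...,2]
m=(Z>.062)&(Z<.085)&(rx>-125)&(rx<-62)&(abs(ry)<30); print("blade",m.sum(),rx[m].max(),[(lo,np.round([ry[k].min(),ry[k].max(),np.median(Z[k])],3)) for lo in (-120,-110,-100,-90,-80,-70) for k in [m&(rx>lo)&(rx<lo+10)] if k.sum()])
m=(Z>.066)&(abs(ry)<15)&(rx<-20)&(rx>-60)&(Z<.09);print("tip in slot",rx[m].max() if m.any() else 0,np.median(Z[m]) if m.any() else 0)
m=(Z>.094)&(Z<.120)&(abs(ry)<33)&(abs(rx)<60); print("soap",rx[m].min(),rx[m].max(),ry[m].min(),ry[m].max(),np.median(Z[m]))
E
python3 chk.py
```

```text
[[ 0.0541  0.5163  0.8547  0.4091]
 [-0.0047  0.8561 -0.5168 -0.1741]
 [-0.9985  0.0239  0.0487  0.062 ]
 [ 0.      0.      0.      1.    ]] -31.16130110298584 0.018599210013380104 [-3.5 -1.5 -1.4]
blade 270 -62.25554497589423 [(-120, array([-11.617,  19.896,   0.07 ])), (-110, array([-11.76 ,  19.954,   0.07 ])), (-100, array([-11.439,  19.201,   0.069])), (-90, array([-12.228,  20.244,   0.07 ])), (-80, array([-10.917,  20.615,   0.07 ])), (-70, array([-10.919,  19.586,   0.069]))]
tip in slot -34.337685337226624 0.06938972074898664
soap -38.98448541979883 25.914482248591774 -32.928238730604065 32.843599149391835 0.0995406682907024
```

>>> step_arm(rows=[[0,0,-4,0,0],[0,0,0,0,0]])

```text
clock: 9.93
ee_pos: [0.4082, -0.177, 0.0616]
ee_rot: [0.7, 0.193, 0.662, -0.185]
force: [0.6, -0.6, -2.5]
finger_gap: 0.0179
```

```bash
python3 chk.py
```

```text
[[ 0.0553  0.5144  0.8558  0.4082]
 [-0.004   0.8572 -0.515  -0.177 ]
 [-0.9985  0.0251  0.0495  0.0616]
 [ 0.      0.      0.      1.    ]] -31.036635932005748 0.0179201307510356 [ 0.6 -0.6 -2.5]
blade 270 -62.07289472664047 [(-120, array([-14.875,  17.279,   0.068])), (-110, array([-13.949,  17.513,   0.069])), (-100, array([-14.549,  17.125,   0.069])), (-90, array([-13.033,  18.237,   0.07 ])), (-80, array([-13.786,  18.422,   0.07 ])), (-70, array([-12.305,  18.2  ,   0.068]))]
tip in slot -36.8058376130308 0.06878408655291712
soap -39.50306379329284 19.960959531344898 -32.895591587487125 32.60133649811672 0.0998604741106448
```

>>> step_arm(rows=[[0,0,-0.7,0,1.2],[0,0,0,16,0],[0,0.3,-0.3,16,0],[0,0.5,-0.3,16,0],[0,0.5,0,14,0],[0,0,0,2,0]])

```text
clock: 10.48
ee_pos: [0.4614, -0.2092, 0.0642]
ee_rot: [0.698, 0.201, 0.66, -0.192]
force: [-0.2, -1.4, -0.8]
finger_gap: 0.0187
```

```bash
python3 chk.py
```

```text
[[ 0.0557  0.5324  0.8446  0.4614]
 [-0.0029  0.846  -0.5331 -0.2092]
 [-0.9984  0.0272  0.0487  0.0642]
 [ 0.      0.      0.      1.    ]] -32.26013023336202 0.01865917924483682 [-0.2 -1.4 -0.8]
blade 3 -70.90417666882372 [(-80, array([15.404, 16.578,  0.07 ]))]
tip in slot -34.048191952010924 0.07247136537344923
soap -39.44900071036105 25.68557436999149 -29.92622341970623 32.96132342642828 0.09982978918295593
```

>>> step_arm(rows=[[0,-3,0,0,0],[0,-5,0,0,0],[0,-6,0,0,0],[0,-6,0,0,0],[0,-6,0,0,0],[0,-6,0,0,0],[0,-4,0,0,0],[0,-1,0,0,0]])

```text
clock: 11.2
ee_pos: [0.4538, -0.2053, 0.1048]
ee_rot: [0.697, 0.2, 0.662, -0.191]
force: [0.8, 0.5, -2.0]
finger_gap: 0.0185
```

```bash
cat > chk2.py <<'E'
from h import *
T=tool();o=sensors.get_obs();print(T.round(4),yaw(),o['finger_gap'],np.round(o['force'],1))
p=cam("top"); X=cloud(p); L=(X-T[:3,3])@T[:3,:3]*1000; Z=X[...,2]
col=p["color"].astype(int)
m=(abs(L[...,1])<45)&(L[...,2]>35)&(L[...,2]<150)&(Z>T[2,3]+.016)&(Z<T[2,3]+.045)&((col[...,0]-col[...,2])>12)&(col.max(-1)>60)
print("soap in tool y,z",m.sum(),L[m][:,1].min(),L[m][:,1].max(),L[m][:,2].min(),L[m][:,2].max(),"z",np.percentile(Z[m],[5,50,95]))
A=np.c_[L[m][:,1:],np.ones(m.sum())]; print("plane(dz/dy,dz/dz)",np.linalg.lstsq(A,Z[m]*1000,rcond=None)[0].round(3))
k=(abs(L[...,1])<12)&(Z>T[2,3]-.01)&(Z<T[2,3]+.014)&(L[...,2]>20)&(L[...,2]<140); 
if k.any(): print("blade",L[k][:,2].min(),L[k][:,2].max(),np.median(Z[k]))
E
python3 chk2.py; python3 -c "
from h import *
p=cam('top');save(p,'t3.png',(350,150,480,270),4)"
```

```text
[[ 0.051   0.5314  0.8456  0.4538]
 [-0.0016  0.8467 -0.532  -0.2053]
 [-0.9987  0.0258  0.044   0.1048]
 [ 0.      0.      0.      1.    ]] -32.17501279913317 0.01849884368842934 [ 0.8  0.5 -2. ]
soap in tool y,z 410 -31.10521378500894 28.21317099659218 73.96251235402066 133.29994544897403 z [0.12592241 0.13115537 0.13519462]
plane(dz/dy,dz/dz) [ 2.1000e-02 -1.1000e-02  1.3226e+02]
blade 34.068192766705174 77.07816097251222 0.1117932222110023
```

View pics/t3.png

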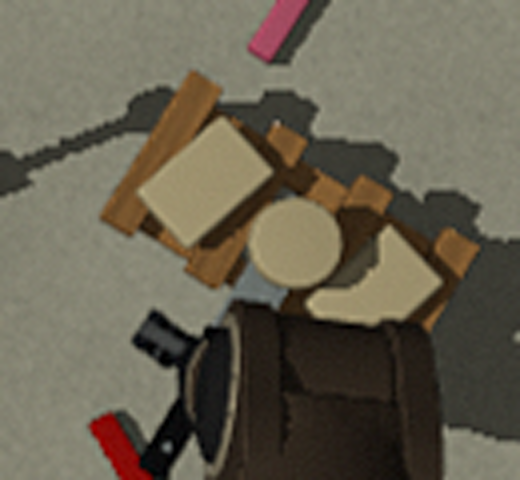

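Run:
```python
from h import *
c=np.array([.590,.220]); 
for nm in ("top","scene"):
    p=cam(nm); X=cloud(p); Z=X[...,2]; Q=(X[...,:2]-c)*1000
    near=(np.hypot(Q[...,0],Q[...,1])<260)&(p["z_map"]>0)
    m=near&(Z>.235)&(np.hypot(Q[...,0],Q[...,1])<140)&(X[...,1]<.36)
    pts=(X[m][:,:2]*1000).astype(np.float32); vx,vy,x0,y0=cv2.fitLine(pts,cv2.DIST_HUBER,0,.01,.01).ravel(); print(nm,"lever line",m.sum(),np.degrees(np.arctan2(vy,vx)),x0,y0)
    b=near&(Z>.296)&(Z<.33); 
    if b.sum(): print(" ball top pts",X[b].mean(0).round(4),b.sum())
    hist=np.histogram(Z[near],bins=np.arange(0.004,.26,.006)); print(dict(zip((hist[1][:-1]*1000).astype(int).tolist(),hist[0].tolist())))
    for lo,hi in ((.010,.04),(.056,.074),(.14,.175)):
        k=near&(Z>lo)&(Z<hi)&(np.hypot(Q[...,0],Q[...,1])<160); 
        n,l,s,cc=cv2.connectedComponentsWithStats(k.astype(np.uint8))
        for i in range(1,n):
            if s[i,4]>60: print(lo,s[i].tolist(),[np.round(v,1) for v in cv2.minAreaRect((X[l==i][:,:2]*1000).astype(np.float32))],np.median(Z[l==i]).round(4))
    save(p,"p_%s.png"%nm,(200,130,310,250) if nm=="top" else (340,160,450,280),5)
a=np.hstack([cv2.imread("pics/p_top.png"),cv2.imread("pics/p_scene.png")]); cv2.imwrite("pics/p.png",cv2.resize(a,(800,436)))
```

```text
top lever line 658 -59.488846 618.2968 173.13976
 ball top pts [0.6449 0.1283 0.3128] 217
{4: 2414, 10: 530, 16: 772, 22: 107, 28: 42, 34: 122, 40: 63, 46: 21, 52: 39, 57: 167, 64: 114, 70: 21, 76: 9, 82: 3, 88: 9, 94: 7, 100: 3, 106: 10, 112: 12, 118: 21, 124: 12, 130: 4, 136: 6, 142: 5, 148: 4, 154: 25, 160: 21, 166: 35, 172: 27, 178: 51, 184: 389, 190: 421, 196: 22, 202: 9, 208: 16, 214: 45, 220: 92, 226: 85, 232: 45, 238: 42, 244: 32, 250: 67}
0.01 [206, 170, 68, 68, 1168] [array([563.2, 258. ]), array([110.4, 200.4]), np.float64(31.2)] 0.0187
0.056 [244, 173, 21, 28, 215] [array([606.8, 195.1]), array([78.6, 21.5]), np.float64(31.5)] 0.0635
0.056 [233, 200, 12, 13, 88] [array([553.3, 235.8]), array([30.1, 21.1]), np.float64(30.9)] 0.0619
0.14 [196, 190, 55, 34, 100] [array([541.7, 255. ]), array([  5. , 158.4]), np.float64(32.6)] 0.1655
scene lever line 355 -59.858257 629.9066 163.01987
 ball top pts [0.6539 0.122  0.3118] 152
{4: 654, 10: 425, 16: 580, 22: 72, 28: 53, 34: 190, 40: 92, 46: 61, 52: 70, 57: 168, 64: 59, 70: 15, 76: 8, 82: 9, 88: 10, 94: 11, 100: 5, 106: 17, 112: 32, 118: 68, 124: 20, 130: 15, 136: 6, 142: 3, 148: 10, 154: 39, 160: 37, 166: 44, 172: 36, 178: 50, 184: 228, 190: 173, 196: 15, 202: 14, 208: 21, 214: 42, 220: 60, 226: 52, 232: 18, 238: 16, 244: 17, 250: 23}
0.01 [368, 205, 59, 47, 1000] [array([567.7, 258.5]), array([121.1, 203.3]), np.float64(31.2)] 0.0188
0.056 [376, 222, 26, 17, 168] [array([607.1, 193.4]), array([79.5, 24.8]), np.float64(31.4)] 0.0617
0.14 [386, 179, 39, 35, 148] [array([585.6, 271.9]), array([ 47.6, 165. ]), np.float64(13.7)] 0.1624
```

View pics/p.png

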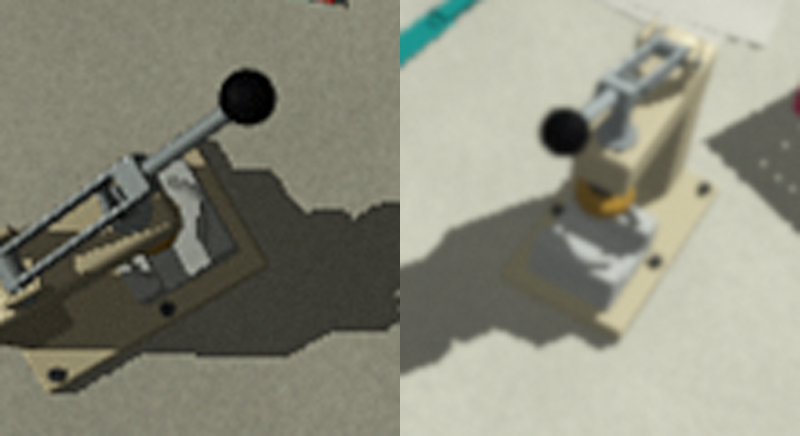

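>>> step_arm(rows=[[0,-0.5,0,-6,0],[0,-0.5,0,-12,0],[0,-0.5,0,-16,0],[0,-0.5,0,-18,0],[0,-0.5,0,-18,0],[0,-0.5,0,-16,0],[0,-0.5,0,-12,0],[0,0,0,-6,0],[0,0,0,0,0]])

```text
clock: 12.15
ee_pos: [0.357, -0.1452, 0.0993]
ee_rot: [0.694, 0.201, 0.665, -0.191]
force: [0.2, -0.2, -2.4]
finger_gap: 0.0183
```

```bash
python3 chk2.py
```

```text
[[ 0.0434  0.5313  0.846   0.357 ]
 [ 0.0024  0.8468 -0.5319 -0.1452]
 [-0.9991  0.0252  0.0355  0.0993]
 [ 0.      0.      0.      1.    ]] -32.15880921620294 0.018340541883801402 [ 0.2 -0.2 -2.4]
soap in tool y,z 417 -31.143498344719376 28.27016247519685 74.85119021341355 133.4836879553276 z [0.1195725  0.12454693 0.12902222]
plane(dz/dy,dz/dz) [ 2.20000e-02 -9.00000e-03  1.25593e+02]
blade 23.583026372017382 75.61786338281979 0.10681333705307672
```

```bash
cat > plan.py <<'E'
import sys,numpy as np
# plan dx dy dyaw ramped rows: python3 plan.py yaw0 dx dy dyaw n
y0,dx,dy,dw,n=map(float,sys.argv[1:]); n=int(n)
w=np.ones(n); w[0]=w[-1]=.35; w[1]=w[-2]=.7; w/=w.sum(); ps=y0
for k in w:
    c,s=np.cos(np.radians(ps)),np.sin(np.radians(ps)); print([0,0,round((-s*dx+c*dy)*k,1),round((c*dx+s*dy)*k,1),round(-dw*k,1)],end=", "); ps+=dw*k
E
python3 plan.py -32.2 49 257 63.4 15
```

```text
[0, 0, np.float64(6.5), np.float64(-2.6), np.float64(-1.7)], [0, 0, np.float64(13.2), np.float64(-4.7), np.float64(-3.4)], [0, 0, np.float64(19.2), np.float64(-5.6), np.float64(-4.8)], [0, 0, np.float64(19.6), np.float64(-4.0), np.float64(-4.8)], [0, 0, np.float64(19.8), np.float64(-2.3), np.float64(-4.8)], [0, 0, np.float64(20.0), np.float64(-0.6), np.float64(-4.8)], [0, 0, np.float64(19.9), np.float64(1.1), np.float64(-4.8)], [0, 0, np.float64(19.8), np.float64(2.7), np.float64(-4.8)], [0, 0, np.float64(19.5), np.float64(4.4), np.float64(-4.8)], [0, 0, np.float64(19.0), np.float64(6.0), np.float64(-4.8)], [0, 0, np.float64(18.5), np.float64(7.6), np.float64(-4.8)], [0, 0, np.float64(17.8), np.float64(9.1), np.float64(-4.8)], [0, 0, np.float64(16.9), np.float64(10.6), np.float64(-4.8)], [0, 0, np.float64(11.2), np.float64(8.4), np.float64(-3.4)], [0, 0, np.float64(5.3), np.float64(4.5), np.float64(-1.7)],
```

>>> step_arm(rows=[[0,0,6.5,-2.6,-1.7],[0,0,13,-4.7,-3.4],[0,0,19,-5.6,-4.8],[0,0,19.6,-4,-4.8],[0,0,19.8,-2.3,-4.8],[0,0,20,-0.6,-4.8],[0,0,20,1,-4.8],[0,0,19.8,2.7,-4.8],[0,0,19.5,4.4,-4.8],[0,0,19,6,-4.8],[0,0,18.5,7.6,-4.8],[0,0,17.8,9,-4.8],[0,0,17,10.6,-4.8],[0,0,11,8.4,-3.4],[0,0,5.3,4.5,-1.7],[0,0,0,0,0]])

```text
clock: 13.53
ee_pos: [0.4087, 0.1438, 0.1057]
ee_rot: [0.692, -0.225, 0.649, 0.224]
force: [0.4, 0.1, -3.0]
finger_gap: 0.0184
```

```bash
python3 chk2.py
```

```text
[[ 0.058  -0.6013  0.7969  0.4087]
 [ 0.0169  0.7987  0.6015  0.1438]
 [-0.9982 -0.0214  0.0565  0.1057]
 [ 0.      0.      0.      1.    ]] 37.04558988845297 0.018371747070317003 [ 0.4  0.1 -3. ]
soap in tool y,z 391 -30.884159571618568 26.612585276290748 73.29084867867147 132.4013796985263 z [0.12889753 0.13334455 0.13765355]
plane(dz/dy,dz/dz) [-3.80000e-02  1.30000e-02  1.31984e+02]
blade 28.75058560218288 74.45356085118966 0.11385181019493817
```

>>> step_arm(rows=[[0,3,-3,-1,0.6],[0,7,-5,-2,1.1],[0,8,-6,-2,1.3],[0,8,-6,-2,1.3],[0,6,-4,-1,0.9],[0,2,-1,0,0.3],[0,0,0,0,0]])

```text
clock: 14.17
ee_pos: [0.4181, 0.1097, 0.0666]
ee_rot: [0.702, -0.185, 0.663, 0.183]
force: [-0.0, -0.1, -1.8]
finger_gap: 0.018
```

```bash
cat > chk3.py <<'E'
from h import *
import runpy; runpy.run_path("chk2.py")
T=tool(); N=np.array([.5898,.2214]); a=np.radians(31.2); px=np.array([np.cos(a),np.sin(a)]); py=np.array([-px[1],px[0]])
d=(T[:2,3]-N)*1000; print("TCP in press x,y",d@px,d@py,"z",T[2,3]*1000)
p=cam("top"); X=cloud(p); Q=(X[...,:2]-N)*1000; x=Q@px; y=Q@py; Z=X[...,2]; col=p["color"].astype(int)
m=(abs(y)<45)&(x>-160)&(x<45)&(Z>T[2,3]+.018)&(Z<T[2,3]+.040)&((col[...,0]-col[...,2])>12)&(col.max(-1)>60)
print("soap in press",m.sum(),np.round([x[m].min(),x[m].max(),y[m].min(),y[m].max()],1))
k=(abs(y)<30)&(Z>T[2,3]-.0)&(Z<T[2,3]+.014)&(x>-150)&(x<-40)
for lo in range(-150,-40,10):
    q=k&(x>=lo)&(x<lo+10)
    if q.sum()>5: print("blade",lo,np.round([y[q].min(),y[q].max(),np.median(Z[q])*1000],1))
E
python3 chk3.py
```

```text
[[ 0.0548 -0.5013  0.8635  0.4181]
 [ 0.0121  0.8651  0.5015  0.1097]
 [-0.9984 -0.0171  0.0535  0.0666]
 [ 0.      0.      0.      1.    ]] 30.145737040542677 0.018029571028191606 [-0.  -0.1 -1.8]
soap in tool y,z 376 -30.782562139823888 26.484915204125503 73.18046629361459 131.78507676883635 z [0.08953739 0.09399719 0.09818485]
plane(dz/dy,dz/dz) [-7.00e-03  3.00e-03  9.36e+01]
blade 42.4861493025542 74.17359749686347 0.07487366770222814
TCP in press x,y -204.7117424948356 -6.507402814022214 z 66.78003881796757
soap in press 377 [-131.9  -73.9  -39.1   18.2]
blade -150 [-24.4  -1.3  74.5]
blade -140 [-23.8   6.8  74.7]
```

>>> step_arm(rows=[[0,-1.5,3,0,-0.5],[0,-1.5,4,4,-0.5],[0,-0.5,2,6,0],[0,0.3,0,10,0],[0,0.3,0,12,0],[0,0.3,0,8,0],[0,0,0,3,0],[0,0,0,0,0]])

```text
clock: 14.93
ee_pos: [0.4549, 0.1469, 0.0748]
ee_rot: [0.702, -0.193, 0.658, 0.191]
force: [-0.0, 0.9, -2.0]
finger_gap: 0.0186
```

```bash
python3 chk3.py
```

```text
[[ 0.0605 -0.5226  0.8504  0.4549]
 [ 0.0152  0.8524  0.5227  0.1469]
 [-0.9981 -0.0187  0.0595  0.0748]
 [ 0.      0.      0.      1.    ]] 31.575661202279157 0.018551674572171734 [-0.   0.9 -2. ]
soap in tool y,z 377 -30.90680047242469 27.32433366643359 73.8731391764082 135.5822646031141 z [0.09847567 0.10299718 0.10761918]
plane(dz/dy,dz/dz) [-2.90000e-02  1.10000e-02  1.01802e+02]
blade 53.02867223907553 75.13676889139424 0.08321035924149967
TCP in press x,y -154.38289854254828 6.058896955461854 z 74.67001560810881
soap in press 370 [-82.  -24.1 -24.   34.7]
blade -110 [-10.   -2.7  84.7]
blade -100 [-8.6  7.8 81.7]
blade -90 [-9.7 14.1 83.7]
```

>>> step_arm(rows=[[0,3,-2.5,0,0.2],[0,3,-2.5,0,0.2],[0,0.5,0,0,0],[0,0.3,0,0,0]])

```text
clock: 15.37
ee_pos: [0.4558, 0.14, 0.0666]
ee_rot: [0.702, -0.19, 0.66, 0.188]
force: [-0.5, -0.2, -2.3]
finger_gap: 0.0187
```

```bash
python3 chk3.py
```

```text
[[ 0.058  -0.5153  0.8551  0.4558]
 [ 0.0127  0.8568  0.5155  0.14  ]
 [-0.9982 -0.019   0.0563  0.0666]
 [ 0.      0.      0.      1.    ]] 31.08401612775565 0.018738649229892823 [-0.5 -0.2 -2.3]
soap in tool y,z 366 -32.07871042260483 27.520995251258423 73.64494842176886 131.2191779649251 z [0.08985628 0.09461597 0.09947492]
plane(dz/dy,dz/dz) [-1.0000e-02 -1.0000e-02  9.5639e+01]
blade 52.33659527781004 74.42646035143454 0.07477634138767997
TCP in press x,y -156.91835847853937 -0.32670020823056234 z 66.58928469000638
soap in press 367 [-84.8 -27.  -32.6  27.3]
blade -110 [-16.7 -10.2  76.6]
blade -100 [-16.4   2.6  75.2]
blade -90 [-17.2   5.5  75.3]
```

>>> step_arm(rows=[[0,0.3,0.5,4,0],[0,0.4,0.5,8,0],[0,0.5,0,10,0],[0,0.5,0,8,0],[0,0.5,0,4,0],[0,0.3,0,0,0]])

```text
clock: 15.97
ee_pos: [0.4886, 0.1611, 0.0666]
ee_rot: [0.703, -0.19, 0.659, 0.188]
force: [0.8, 0.5, -2.7]
finger_gap: 0.0186
```

```bash
python3 chk3.py
```

```text
[[ 0.0597 -0.5151  0.855   0.4886]
 [ 0.0137  0.8569  0.5153  0.1611]
 [-0.9981 -0.019   0.0582  0.0666]
 [ 0.      0.      0.      1.    ]] 31.074324986702596 0.018630872736930076 [ 0.8  0.5 -2.7]
soap in tool y,z 165 -31.819962052262458 26.11338510908102 73.7752403385618 115.3863911678207 z [0.09091641 0.09438805 0.09945079]
plane(dz/dy,dz/dz) [-1.3000e-02  1.6000e-02  9.3239e+01]
blade 65.03354087860377 74.44417912251195 0.07565813811366906
TCP in press x,y -118.27026937918194 0.8941851435242754 z 66.51242850736672
soap in press 169 [-45.2  -0.7 -29.9  26.9]
blade -60 [-15.7  -9.1  74.5]
blade -50 [-16.7  -3.7  75.4]
```

>>> step_arm(rows=[[0,0.2,0.6,4,0],[0,0.3,0.5,6,0],[0,0.3,0,5,0],[0,0.3,0,1,0],[0,0.3,0,0,0]])

```text
clock: 16.48
ee_pos: [0.5012, 0.1699, 0.0656]
ee_rot: [0.702, -0.191, 0.66, 0.188]
force: [-0.6, -0.3, -2.3]
finger_gap: 0.0184
```

```bash
python3 chk3.py
python3 - <<'E'
from h import *
ps=[cam(n) for n in ("top","scene")]
a=np.hstack([cv2.resize(p["color"][b[1]:b[3],b[0]:b[2],::-1],(400,400),interpolation=cv2.INTER_CUBIC) for p,b in zip(ps,((210,155,290,235),(350,180,430,260)))]); cv2.imwrite("pics/n1.png",a)
E
```

```text
[[ 0.0577 -0.5152  0.8551  0.5012]
 [ 0.012   0.8569  0.5154  0.1699]
 [-0.9983 -0.0195  0.0557  0.0656]
 [ 0.      0.      0.      1.    ]] 31.077761633875284 0.01843199534491932 [-0.6 -0.3 -2.3]
soap in tool y,z 60 -31.368276987125306 -2.012039144187477 75.14989890464784 120.66606415633451 z [0.08945212 0.09316628 0.09696494]
plane(dz/dy,dz/dz) [-4.3000e-02 -1.0000e-03  9.2279e+01]
blade 69.51089787478105 73.59013753175118 0.07575391711165036
TCP in press x,y -102.56179290131122 1.8845922916325861 z 65.58275087123883
soap in press 57 [-29.   17.1 -28.9  -0.6]
```

View pics/n1.png

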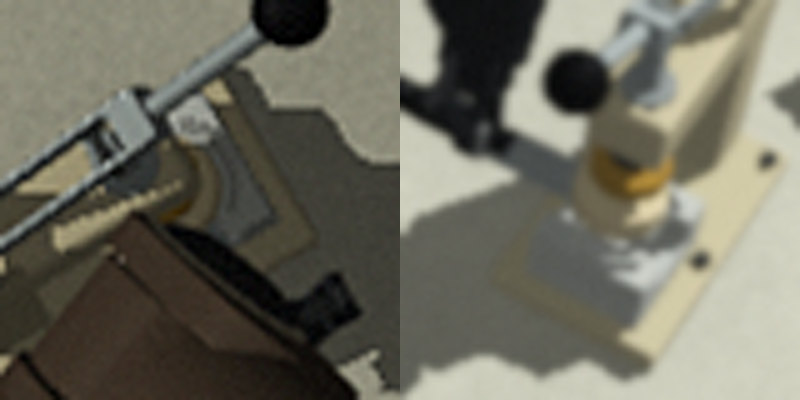

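>>> step_arm(rows=[[0,2,0,0,0],[0,4,0,-0.4,0],[0,4,0,-0.4,0],[0,4,0,-0.4,0],[0,4,0,-0.4,0],[0,3,0,0,0],[0,0,0,0,0]])

```text
clock: 17.27
ee_pos: [0.5001, 0.1681, 0.0422]
ee_rot: [0.702, -0.191, 0.66, 0.187]
force: [0.1, 0.1, -1.1]
finger_gap: 0.0181
```

```bash
cat > chk4.py <<'E'
from h import *
T=tool();o=sensors.get_obs();print(T.round(4),yaw(),o['finger_gap'],np.round(o['force'],1))
N=np.array([.5898,.2214]); a=np.radians(31.2); px=np.array([np.cos(a),np.sin(a)]); py=np.array([-px[1],px[0]])
d=(T[:2,3]-N)*1000; print("TCP in press x,y",d@px,d@py,"z",T[2,3]*1000)
for nm in ("scene","top"):
    p=cam(nm); X=cloud(p); Q=(X[...,:2]-N)*1000; x=Q@px; y=Q@py; Z=X[...,2]; col=p["color"].astype(int)
    m=(np.hypot(x,y)<36)&(Z>.073)&(Z<.1)
    if m.sum()>4: print(nm,"above lip pts",m.sum(),np.percentile(Z[m],[5,50,90,99]).round(4),np.round([x[m].min(),x[m].max(),y[m].min(),y[m].max()],1))
p=cam("scene"); save(p,"n_.png",(350,180,430,260),6)
E
python3 chk4.py
```

```text
[[ 0.0574 -0.5147  0.8555  0.5001]
 [ 0.0111  0.8572  0.5149  0.1681]
 [-0.9983 -0.0201  0.0549  0.0422]
 [ 0.      0.      0.      1.    ]] 31.045394482059596 0.018117646365413884 [ 0.1  0.1 -1.1]
TCP in press x,y -104.33380278309393 0.87973377347803 z 42.153600251279315
scene above lip pts 169 [0.0754 0.0811 0.0836 0.0859] [-32.3  27.7 -33.8  14.2]
top above lip pts 96 [0.0757 0.0817 0.0848 0.0867] [-30.2  18.5 -30.5   7.1]
```

View pics/n_.png

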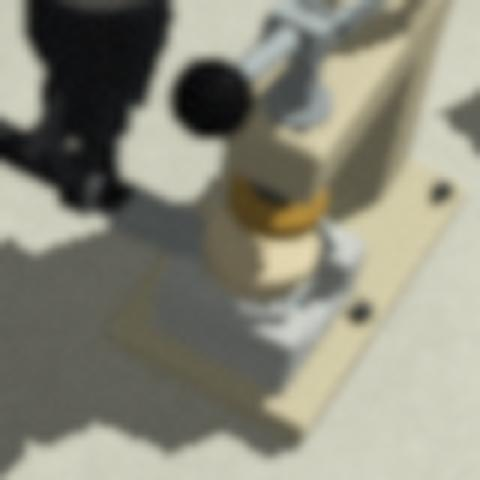

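>>> step_arm(rows=[[0,-0.2,0,-5,0],[0,-0.6,0,-10,0],[0,-0.8,0,-13,0],[0,-0.8,0,-13,0],[0,-0.8,0,-13,0],[0,-0.8,0,-13,0],[0,-0.8,0,-13,0],[0,-0.8,0,-13,0],[0,-0.8,0,-13,0],[0,0,0,-6,0],[0,0,0,0,0]])

```text
clock: 18.33
ee_pos: [0.3938, 0.1043, 0.0442]
ee_rot: [0.702, -0.192, 0.66, 0.186]
force: [-0.3, 1.2, -1.7]
finger_gap: 0.0182
```

```bash
python3 chk4.py
```

```text
[[ 0.0599 -0.5143  0.8555  0.3938]
 [ 0.0087  0.8573  0.5147  0.1043]
 [-0.9982 -0.0234  0.0559  0.0442]
 [ 0.      0.      0.      1.    ]] 31.032830642965525 0.018202808363106792 [-0.3  1.2 -1.7]
TCP in press x,y -228.28118267930785 1.3542266090641704 z 44.19904848737422
scene above lip pts 162 [0.0757 0.081  0.084  0.0865] [-31.6  26.1 -32.5  13.2]
top above lip pts 131 [0.0767 0.0814 0.0853 0.0893] [-32.4  18.7 -30.8  24. ]
```

>>> step_arm(rows=[[0,5,0,0,0],[0,9,0,-0.5,0],[0,9,0,-0.5,0],[0,8,0,-0.5,0],[0,5,0,0,0],[0,2,0,0,0],[0,0,0,0,0]])

```text
clock: 19.07
ee_pos: [0.4023, 0.1095, 0.0039]
ee_rot: [0.705, -0.19, 0.657, 0.188]
force: [0.0, 0.4, -1.1]
finger_gap: 0.0183
```

>>> step_arm(rows=[[0,2,0,0,0],[0,1.2,0,0,0],[0,0.8,0,0,0]])

```text
clock: 19.32
ee_pos: [0.4029, 0.11, 0.0007]
ee_rot: [0.705, -0.191, 0.657, 0.188]
force: [-10.0, -4.2, 36.9]
finger_gap: 0.0184
```

>>> step_arm(rows=[[0,-0.6,0,0,0],[50,0,0,0,0],[50,0,0,0,0],[70,-3,0,0,0],[100,-12,0,0,0],[100,-25,0,0,0],[100,-35,0,0,0],[100,-40,0,0,0],[100,-40,0,0,0],[100,-30,0,0,0]])

```text
clock: 20.15
ee_pos: [0.3862, 0.109, 0.1893]
ee_rot: [0.7, -0.191, 0.661, 0.192]
force: [0.8, -0.2, 0.5]
finger_gap: 0.0852
```

Run:
```python
from h import *
T=tool();print(T.round(4),yaw(),sensors.get_obs()['finger_gap'])
p=cam("top");X=cloud(p);Z=X[...,2]
w=cam("wrist");Y=cloud(w)
m=(Y[...,2]>.004)&(Y[...,2]<.03)&(Y[...,0]>.28)&(Y[...,0]<.52)&(Y[...,1]>.02)&(Y[...,1]<.2)&(abs(-.515*(Y[...,0]-.40)+.857*(Y[...,1]-.11))<.03)
print("spatula",m.sum(),cv2.minAreaRect((Y[m][:,:2]*1000).astype(np.float32)),np.percentile(Y[m][:,2],[5,50,95]))
for nm in("top","scene"):
    q=cam(nm); [print(nm,r,ray(q,r["centre"],.303).round(4)) for r in optics.mark_of(q,"lever_ball")[:1]]
    C=cloud(q); d=q["color"].max(-1)<45; k=d&(C[...,2]>.285)&(C[...,2]<.33)&(np.hypot(C[...,0]-.65,C[...,1]-.122)<.04)
    P=C[k]; A=np.c_[2*P,np.ones(len(P))]; s=np.linalg.lstsq(A,(P**2).sum(1),rcond=None)[0]; print(len(P),"sphere",s[:3].round(4),np.sqrt(s[3]+s[:3]@s[:3]).round(4))
save(w,"w5.png",s=1.2)
```

```text
[[ 0.0533 -0.5209  0.852   0.3862]
 [ 0.0173  0.8535  0.5208  0.109 ]
 [-0.9984 -0.0131  0.0545  0.1893]
 [ 0.      0.      0.      1.    ]] 31.435590321728444 0.08515068963993415
spatula 3331 ((427.24090576171875, 122.9024429321289), (207.52999877929688, 30.821821212768555), 32.12576675415039) [0.00787662 0.009938   0.01644077]
top {'centre': [269.7, 156.5], 'confidence': 0.69} [0.6473 0.1229 0.303 ]
171 sphere [0.6476 0.1269 0.3058] 0.0159
scene {'centre': [382.0, 196.5], 'confidence': 0.56} [0.6489 0.1191 0.303 ]
108 sphere [0.6507 0.1253 0.3051] 0.0148
```

View pics/w5.png

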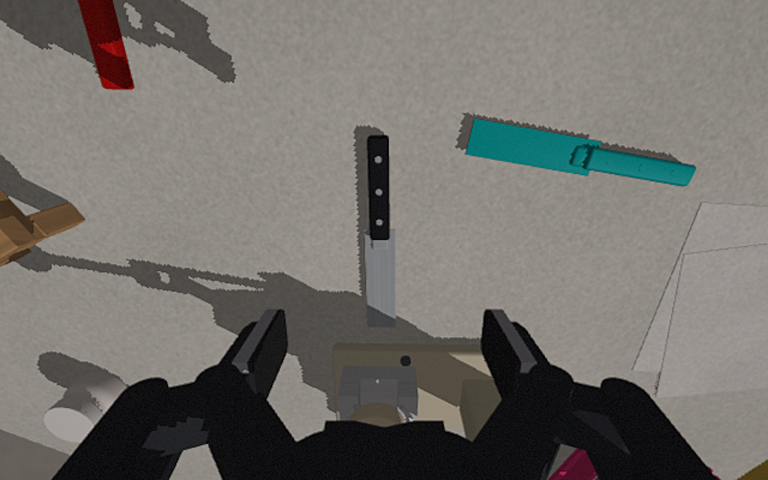

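>>> step_arm(rows=[[0,-30,0,0,0],[0,-38,0,0,0],[0,-38,0,0,0],[0,-36,0,0,0],[0,-16,0,0,0],[0,1,-10,20,0],[0,1.5,-16,30,0],[0,1.5,-16,30,0],[0,1.5,-16,30,0],[0,1.5,-16,30,0],[0,1.5,-16,30,0],[0,1.5,-14,26,0],[0,1,-6,12,0],[0,0,0,0,0],[0,0,0,0,0]])

```text
clock: 21.7
ee_pos: [0.6178, 0.1205, 0.3166]
ee_rot: [0.683, -0.188, 0.678, 0.197]
force: [-0.1, 0.6, -0.1]
finger_gap: -0.0002
```

Run:
```python
from h import *
T=tool();print(T.round(4),yaw(),toolshift([.6473,.1265,.321]),sensors.get_obs()['force'])
```

```text
[[ 0.0046 -0.5231  0.8522  0.6178]
 [ 0.0145  0.8522  0.523   0.1205]
 [-0.9999  0.0099  0.0115  0.3166]
 [ 0.      0.      0.      1.    ]] 31.53771643300542 [ -4.2 -10.3  28.3] [-0.14264347  0.55194755 -0.07878777]
```

>>> step_arm(rows=[[0,-12,0,-1,0],[0,-12,0,0,0],[0,-4,-3,8,0],[0,0,-4,12,0],[0,0,-2,8,0],[0,0,0,0,0],[0,0,0,0,0]])

```text
clock: 22.28
ee_pos: [0.6408, 0.1278, 0.3517]
ee_rot: [0.683, -0.19, 0.677, 0.197]
force: [-1.1, 0.1, 0.5]
finger_gap: 0.0001
```

Run:
```python
from h import *
T=tool();print(T.round(4),yaw(),toolshift([.6473,.1265,.321]),sensors.get_obs()['force'])
```

```text
[[ 0.0046 -0.5264  0.8502  0.6408]
 [ 0.012   0.8502  0.5263  0.1278]
 [-0.9999  0.0078  0.0102  0.3517]
 [ 0.      0.      0.      1.    ]] 31.756324335915807 [30.7 -4.7  4.5] [-1.08298561  0.10107118  0.51261256]
```

Descend to the ball, a little outward of its centre.

>>> step_arm(rows=[[0,8,-3,3,0],[0,8,-3,2,0],[0,6,-1,0,0],[0,4,-1,0,0],[0,0,0,0,0]])

```text
clock: 22.7
ee_pos: [0.6483, 0.1228, 0.324]
ee_rot: [0.683, -0.191, 0.677, 0.197]
force: [0.6, -0.3, -0.1]
finger_gap: -0.0
```

```bash
cat > lev.py <<'E'
from h import *
T=tool(); N=np.array([.5898,.2214]); a=np.radians(31.2); px=np.array([np.cos(a),np.sin(a)]); py=np.array([-px[1],px[0]])
d=(T[:2,3]-N)*1000; z=T[2,3]*1000
s=np.clip((z-18-215)/215,-1,1); th=.42-np.arcsin(s)
print("TCP press x %.1f y %.1f z %.1f  th %.3f ball y would be %.1f"%(d@px,d@py,z,th,85-215*np.cos(.42-th)),"F",np.round(sensors.get_obs()['force'],1),"tilt",T[2,1:3].round(3))
E
python3 lev.py
```

```text
TCP press x -1.0 y -114.6 z 324.0  th -0.017 ball y would be -109.8 F [ 0.6 -0.3 -0.1] tilt [0.006 0.01 ]
```

>>> step_arm(rows=[[0,5,-1,0,0],[0,6,-2,0,0],[0,6,-1.8,0,0],[0,6,-1.8,0,0],[0,6,-1.5,0,0],[0,6,-1.5,0,0],[0,6,-1.3,0,0],[0,6,-1.2,0,0],[0,4,-1,0,0]])

```text
clock: 23.45
ee_pos: [0.6587, 0.1061, 0.2699]
ee_rot: [0.685, -0.191, 0.677, 0.192]
force: [0.0, -2.2, 4.0]
finger_gap: 0.0
```

```bash
python3 lev.py
```

```text
TCP press x -0.8 y -134.4 z 269.9  th 0.248 ball y would be -126.8 F [ 0.  -2.2  4. ] tilt [-0.001  0.012]
```

>>> step_arm(rows=[[0,2,1,0,0],[0,2,1,0,0],[0,2,0,0,0]])

```text
clock: 23.7
ee_pos: [0.6581, 0.1076, 0.2625]
ee_rot: [0.685, -0.19, 0.677, 0.192]
force: [1.1, -2.6, 4.0]
finger_gap: 0.0
```

>>> step_arm(rows=[[0,2,0.5,0,0],[0,2,0.5,0,0]])

```text
clock: 23.87
ee_pos: [0.6576, 0.1092, 0.2585]
ee_rot: [0.685, -0.19, 0.676, 0.193]
force: [0.4, -3.7, 5.0]
finger_gap: 0.0002
```

>>> step_arm(rows=[[0,2,0,0,0]])

```text
clock: 23.95
ee_pos: [0.6575, 0.1096, 0.2565]
ee_rot: [0.685, -0.191, 0.676, 0.193]
force: [1.8, -2.6, 3.5]
finger_gap: -0.0
```

>>> step_arm(rows=[[0,2,0,0,0]])

```text
clock: 24.03
ee_pos: [0.6574, 0.11, 0.2545]
ee_rot: [0.685, -0.191, 0.676, 0.193]
force: [0.4, -2.6, 4.0]
finger_gap: 0.0004
```

>>> step_arm(rows=[[0,2,0,0,0],[0,2,0,0,0]])

```text
clock: 24.2
ee_pos: [0.6575, 0.1103, 0.2513]
ee_rot: [0.685, -0.191, 0.676, 0.193]
force: [-4.6, -5.7, 21.9]
finger_gap: 0.0
```

>>> step_arm(rows=[[0,2,0,0,0]])

```text
clock: 24.28
ee_pos: [0.6576, 0.1103, 0.2513]
ee_rot: [0.686, -0.191, 0.675, 0.193]
force: [-6.4, -6.4, 21.3]
finger_gap: -0.0003
```

>>> step_arm(rows=[[0,2,0,0,0]])

```text
clock: 24.37
ee_pos: [0.6576, 0.1103, 0.2515]
ee_rot: [0.686, -0.191, 0.675, 0.192]
force: [-4.8, -5.7, 16.9]
finger_gap: -0.0002
```

>>> step_arm(rows=[[0,1.5,0,0,0]])

```text
clock: 24.45
ee_pos: [0.6575, 0.1103, 0.2518]
ee_rot: [0.687, -0.192, 0.675, 0.192]
force: [-1.9, -4.2, 10.6]
finger_gap: -0.0001
```

>>> step_arm(rows=[[0,2.3,0,0,0],[0,2.3,0,0,0]])

```text
clock: 24.62
ee_pos: [0.6576, 0.1103, 0.2514]
ee_rot: [0.688, -0.192, 0.674, 0.191]
force: [-5.6, -6.4, 18.9]
finger_gap: 0.0003
```

>>> step_arm(rows=[[0,2.3,0,0,0],[0,2.3,0,0,0],[0,2.3,0,0,0],[0,2.3,0,0,0]])

```text
clock: 24.95
ee_pos: [0.6576, 0.1103, 0.2515]
ee_rot: [0.69, -0.193, 0.672, 0.189]
force: [-5.6, -4.3, 17.4]
finger_gap: -0.0002
```

>>> step_arm(rows=[[0,2.4,0,0,0],[0,2.4,0,0,0],[0,2.4,0,0,0],[0,2.4,0,0,0]])

```text
clock: 25.28
ee_pos: [0.6576, 0.1104, 0.2515]
ee_rot: [0.692, -0.195, 0.67, 0.187]
force: [-5.2, -5.5, 17.3]
finger_gap: 0.0003
```

>>> step_arm(rows=[[0,2.6,0,0,0],[0,2.6,0,0,0],[0,2.6,0,0,0]])

```text
clock: 25.53
ee_pos: [0.6576, 0.1103, 0.2514]
ee_rot: [0.693, -0.196, 0.669, 0.185]
force: [-5.8, -5.3, 19.1]
finger_gap: 0.0002
```

>>> step_arm(rows=[[0,-2,0,0,0],[0,-6,0,0,0],[0,-8,1,0,0],[0,-8,1.5,0,0],[0,-8,1.5,0,0],[0,-8,1.5,0,0],[0,-8,1,0,0],[0,-8,0,0,0],[0,-10,0,0,0],[0,-15,0,0,0],[0,-20,0,0,0],[0,-20,0,0,0],[0,-20,0,0,0],[0,-10,0,0,0],[0,0,0,0,0]])

```text
clock: 26.78
ee_pos: [0.6441, 0.1201, 0.4131]
ee_rot: [0.69, -0.196, 0.67, 0.189]
force: [0.2, 0.1, -0.3]
finger_gap: 0.0004
```

```bash
python3 lev.py; python3 chk4.py | tail -2
python3 - <<'E'
from h import *
q=cam("top"); C=cloud(q); k=(q["color"].max(-1)<45)&(C[...,2]>.285)&(C[...,2]<.33)&(np.hypot(C[...,0]-.65,C[...,1]-.122)<.04)
print("ball",k.sum(),C[k].max(0) if k.any() else 0)
s=cam("scene"); C=cloud(s); k=(s["color"].max(-1)<45)&(C[...,2]>.2)&(C[...,2]<.33)&(np.hypot(C[...,0]-.65,C[...,1]-.122)<.04); print(k.sum(),C[k].mean(0),C[k][:,2].max())
a=np.vstack([q["color"][90:290,180:500,::-1],s["color"][140:340,160:480,::-1]]); cv2.imwrite("pics/end.png",cv2.resize(a,(480,600)))
cv2.imwrite("pics/end.png",np.hstack([cv2.resize(q["color"][90:280,190:480,::-1],(400,262)),cv2.resize(s["color"][150:340,190:480,::-1],(400,262))]))
E
```

```text
TCP press x -6.0 y -114.8 z 413.1  th -0.573 ball y would be -32.4 F [ 0.2  0.1 -0.3] tilt [-0.017  0.024]
scene above lip pts 164 [0.0756 0.0811 0.0838 0.0859] [-31.9  26.8 -32.6  13.9]
top above lip pts 40 [0.0759 0.081  0.0851 0.0867] [-30.4 -12.5  -0.2  23.8]
ball 0 0
107 [0.65707314 0.12212002 0.31195759] 0.32221818975503114
```

View pics/end.png

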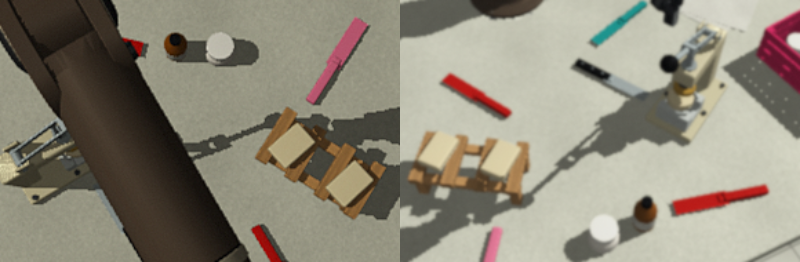

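```bash
python3 -c "
from cell import job_done; print(job_done())"
```

```text
the job is handed in; nothing more can be done
None
```

The round soap is stamped and sitting in the nest, and the job was handed in at about 27 s of robot time. No verdict was reported.

- **Spatula and soap:** The first close of the gripper landed on the blade's shoulders (gap 25.6 mm), so I regripped the black handle about 10 mm further back. I then slid the blade through the rack's middle slot and carried the soap on it, at most about 2° off level. I lowered it into the nest, drew the blade out and laid the spatula on the bench.
- **Stamping:** The stamp met the soap at a lever angle of about 0.33 rad. I held 17–19 N at the ball for about 1 s, which is an estimated 30–40 N on the soap, then let the lever spring back up.

**Last checks:**
- The soap's top is 81–82 mm above the bench, which is what a seated soap should read.
- The ball's top is at 322 mm, so the lever is fully up.
- After release the spatula measured flat at its full 208 mm length.
- Both oblong soaps, the jar and the bottle look undisturbed in the final pictures.
- The wrist force reads about zero, with the gripper clear of everything.

**What did not go cleanly:**
- The tool's tilt drifted by 1–3° as it moved, which the interface could not correct directly.
- The blade brushed the slot's edge at about 3 N before I re-centred it.
- Setting the spatula down briefly pressed the bench with about 37 N through the fingertips and spatula.

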